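Put the broad scraper away in its leaning block and bolt it in

TASK

Put the broad scraper away: slide its blade fully home into the slot of the leaning wooden block, then push the small brass bolt on the block fully shut across the blade's shoulder so that the scraper cannot slip out. Leave the narrow scraper and everything else on the table where it is.

Things in the scene. Friction and masses are not known exactly. Their poses are not given: they have to be found in the camera images.
- scraper: Broad scraper, loose, 95 to 155 g, lying flat. Along its x, in mm from the origin: dark wooden handle -47.5 to 47.5 (24 wide, 18 thick), steel neck to 61.5 (16 wide), steel blade to 133.5 (58 wide, square rear shoulders). Origin: centre of the handle's underside; x to the blade tip, z through the thickness: handle z 0 to 18, neck and blade z 7 to 11. Balances near x = 30. Same both ways up.
- scraper_tip (a point): Middle of the front edge of the broad scraper's blade, at (133.5, 0, 9) mm in the scraper's frame; axes as the scraper's. The last 8 mm of the blade are only 50 wide and 3 thick.
- block: Fixed leaning wooden block on a foot, 130 wide, about 115 deep and 110 high, the only holder. Origin: centre of its underside, z up. Its slotted front looks to its own -x (roughly away from the robot). The slot mouth is at (-40, 0, 92) mm in this frame; the slot runs in along +x, 35 degrees below level.
- slot_mouth (a point): Middle of the slot's mouth. x points into the slot (35 degrees below level), y along its width, z square to its flat, upwards. Slot 64 wide (y), 8 high (z), 78 deep (x), closed at its end; takes the blade flat. Front face square to x; wood from z -28 to 22 and y -65 to 65 mm. With the blade home its shoulders are 6 mm inside the mouth, the handle starts 8 mm outside.
- bolt (a joint): Brass bolt sliding on the block's front face: 0 fully open, 0.024 m fully shut, moving along -y of slot_mouth. Starts within 4 mm of open, clear of the blade. About 2 N moves it; it stays where left. Plate 4 thick, 18 high, 1 mm off the face; its inner end is at y = 36 mm open, 12 mm shut, in slot_mouth's frame, before the blade's shoulder. A blade not home blocks it.
- bolt_tab (a point): Centre of the bolt's brass finger tab: at (-17, 68, 8) mm in slot_mouth's frame when open, (-17, 44, 8) mm when shut; axes as slot_mouth's. The tab is 22 (x) x 8 (y) x 44 (z) mm and stands free in front of the face: push its outer (+y) side towards -y.
- narrow_scraper: Narrow scraper, same make and length but its blade is only 26 mm wide; loose; not part of the job. Origin and axes as for the broad scraper.
- seal_tall: Loose upright reddish stone 30 x 30 x 60 high; leave it. Origin: centre of its underside.
- seal_flat: Loose reddish stone 50 x 32 x 24 high lying between the two scrapers; leave it. Origin: centre of its underside.
- stone_bar: Loose grey stone bar weight 35 x 200 x 32 high at the far side, on the painting; leave it. Origin: centre of its underside.
- stone_block: Loose dark stone 60 x 45 x 30 high at the far side; leave it. Origin: centre of its underside.
- water_cup: Loose white bowl, 80 across, 60 high, at the right; leave it. Origin: centre of its underside.
Things that resemble listed ones, but are neither listed nor needed, are in the scene too. Of the things like the scraper, leave any that is blue or red; of the rest the larger one is meant.

How it is judged (in metres and radians):
On the way, in this order (a step that is already met when the one before it is completed fails the run):
1. the broad scraper's blade is fully home in the slot (tip at least 73 of the 78 mm deep) (x of scraper_tip in the frame of slot_mouth above 0.073 m and y of scraper_tip in the frame of slot_mouth between -0.01 and 0.01 m and z of scraper_tip in the frame of slot_mouth between -0.008 and 0.008 m and angle between the x axis of scraper and the x axis of slot_mouth, either way round below 0.15 rad), for 0.2 s.
2. then the bolt is pushed shut (at least 20 of its 24 mm) (value of joint bolt above 0.02 m), for 0.2 s.
At the end, for the whole second after the job is handed in: The broad scraper rests in the slot with its blade tip at least 73 mm deep (the slot is 78 mm deep), in line with the slot within 0.15 rad, and the bolt is shut by at least 20 of its 24 mm (all of step 1 and value of joint bolt above 0.02 m and linear speed of scraper below 0.02 m/s); the robot touches nothing.
It fails at once if the narrow scraper, a stone or the bowl is moved by more than 30 mm (distance of any of narrow_scraper, seal_tall, seal_flat, stone_bar, stone_block, water_cup from where it was at the start of the episode above 0.03 m).
It also fails if it takes over 64 s, if anything falls off the work surface, if the arm or the gripper's body presses on something with over 40 N, if the wrist force passes 120 N, or if a joint passes its speed limit or range.

ROBOT

A 7-joint arm with a two-finger parallel gripper is mounted at the origin on the work surface. World frame = base frame: x ahead of the robot, y to its left, z up, the work surface at z = 0. Lengths are in m, angles in degrees, forces in N, time in s.
With the tool pointing down it reaches from about 0.425 to 0.875 m from the base axis. Payload 4.7 kg.
Tool frame: the origin (TCP) lies on the centre line of the jaws, within the pads' length; the fingertips stand 17 mm ahead of it and the grasp point (between the pads) lies 2 mm behind it; z points along the fingers, y is the line along which they close (so a half turn about z gives the same grasp; the last joint's range is limited). The gripper opens to 87 mm and grips with 3 to 60 N. Pads are 19 mm wide; open, the fingers measure 117 mm over their backs; the gripper's body (75 mm by 190 mm) begins 51 mm behind the grasp point.
Start: joints at [77.412, 18.392, -4.016, 83.108, 1.295, 78.541, -3.26], TCP at [0.151, -0.632, 0.24] pointing down, gripper open.
Joint ranges: [-163.93, 163.93], [-17.29, 119.83], [-79.2, 71.16], [3.27, 140.29], [-89.18, 269.18], [5.43, 117.66], [-154.24, 154.24]. Speed limits (degrees/s): [147.25, 147.25, 180, 180, 180, 180, 180].

INTERFACE

Orientations are given as [roll, pitch, yaw] about the fixed x, y, z axes, in that order (R = Rz(yaw) Ry(pitch) Rx(roll)).
In Python, from cell import env, read_camera gives the robot as it stands.
- The arm moves only by the shell command python3 -m jog 'ROWS' [FORCE]. ROWS is JSON, a list of rows, each a list of 5 numbers: the opening, from 0 (shut) to 1 (fully open), then the shift along the tool's x, y, z each as a share of 0.02 m, from -1 to 1, then the turn about the tool's z as a share of 45 degrees, from -1 to 1. In form: [[gripper, x, y, z, yaw], ...]. A call has 1 to 12 rows; each row shifts and turns the commanded pose from where the row before left it, along the tool's axes as they then stand; what a row does not reach is not made up. A row lasts 1/12 s, in which the tool goes at most 41.7 mm and 7.16 degrees, less where a joint would pass 70% of its speed; a pose out of reach is approached as far as the arm can. A call with a number of a shift or a turn outside -1 to 1 is refused whole. A call with a gripper value outside its range is refused whole. The fingers move at their own pace and stop on an object; FORCE is the grip in N (left out, the last holds). Time passes only in rows, so rows that do not move let the fingers close. It gives the time, the measured TCP pose, the force, the opening and the grip force at its end, in the units of the state.
- env.get_obs(): the state, without advancing time (a new reading comes with each control period).
- read_camera(name): name is "scene" or "side" or "wrist"; returns a dict with "color" (420x560x3 uint8, red, green, blue), "range_z" (420x560 float32, m along the optical axis (not along the pixel's ray), 0 where there is no reading), "mtx" (3x3 intrinsics, pixels), "k1" (the pictures are not rectified: a ray, as slopes to the right and down, at radius r is drawn at 1 + k1 r^2 times it, then the intrinsics apply), "world_from_camera" (4x4, takes a point from camera to world coordinates); the wrist camera has in their place "T_tool_cam" (4x4, takes a point from camera to tool coordinates, whose origin is the TCP and whose axes are the flange's). Camera axes: x right, y down, z forward; pixel columns grow to the right and rows downward; lengths in m; the calibration is good to about 2 mm. A picture is of the moment at which its call begins: read the wrist's pose just before it.
- env.sign_off(): hands the job in; it is judged then, once.
The state is a dict: "time_s": time; "qpos": joint angles; "joint_velocities": joint speeds; "effort": joint torques, N m; "tool_pos": TCP position; "tool_rot": TCP orientation; "force": force on the tool from outside, world axes, zero at the start; "wrist_torque": the same for the moment, N m; "grip_width": finger opening in m; "grasp_force": force on a finger pad.
Only numpy, scipy, OpenCV 4.12 (cv2) and the standard library are available. Lean on these libraries where they do the work, as an engineer would, in place of code of your own. Each camera call takes 0.05 s, during which the arm holds its last target. There are 200 camera calls.

## Working session

There is one attempt and no reset: what is moved stays moved. The work goes in short steps, Python scripts to look and compute and a shell command to move; the robot and the scene stay as the last step left them, time stands still between calls to the robot, and variables do not carry over. Pictures are saved under pics/ and viewed, at most 10 in all, crops included, and the job is handed in when it is done.

```bash
ls; mkdir -p pics; cat > h.py <<'E'
import numpy as np, cv2
from cell import env, read_camera
from scipy.spatial.transform import Rotation as R
def Tw(c,obs=None):
    if 'world_from_camera' in c: return np.array(c['world_from_camera'])
    o=obs; T=np.eye(4); T[:3,:3]=R.from_euler('xyz',o['tool_rot'],degrees=True).as_matrix(); T[:3,3]=o['tool_pos']
    return T@np.array(c['T_tool_cam'])
def grab(n,save=None):
    o=env.get_obs(); c=read_camera(n); c['T']=Tw(c,o)
    if save: cv2.imwrite('pics/'+save,c['color'][...,::-1])
    return c
def cloud(c):
    K=np.array(c['mtx']); k=c['k1']; h,w=c['range_z'].shape
    u,v=np.meshgrid(np.arange(w),np.arange(h))
    p=np.stack([u,v],-1).reshape(-1,1,2).astype(float)
    q=cv2.undistortPoints(p,K,np.array([k,0,0,0.]),None,None,None,(3,50,1e-9)) if 0 else cv2.undistortPoints(p,K,np.array([k,0,0,0.]))
    q=q.reshape(h,w,2); z=c['range_z'][...,None]
    P=np.concatenate([q*z,z],-1)
    return P@c['T'][:3,:3].T+c['T'][:3,3]
E
python3 - <<'E'
from h import *
print(env.get_obs())
for n in('scene','side'):
    c=grab(n,n+'0.png'); np.savez(n+'0.npz',P=cloud(c),col=c['color'],z=c['range_z']); print(n,c['T'].round(3).tolist(),c['k1'],c['mtx'])
E
```

```text
pics
{'time_s': 0.0, 'qpos': array([77.41181508, 18.44045432, -4.01523348, 83.17402869,  1.296074  ,
       78.53920082, -3.25907215]), 'joint_velocities': array([ 0.03845221,  0.07583223,  0.05917584, -0.00512013, -0.02778486,
       -0.02538421,  0.07444122]), 'effort': array([ 9.58043483e-05, -4.91291177e+01, -4.03586654e-01, -3.12522483e+01,
       -6.38216618e-02,  4.37113491e-02,  1.62532306e-04]), 'tool_pos': array([ 0.15041876, -0.63183668,  0.23845327]), 'tool_rot': array([-1.79891614e+02,  6.75064907e-03,  1.33987811e+01]), 'force': array([ 0.15808202, -0.3779126 ,  0.33926815]), 'wrist_torque': array([0.02814834, 0.01264367, 0.04502222]), 'grasp_force': 0.0, 'grip_width': 0.08692037465985326}
scene [[-0.352, 0.804, -0.479, 1.208], [0.936, 0.304, -0.178, 0.195], [0.003, -0.511, -0.86, 1.291], [0.0, 0.0, 0.0, 1.0]] -0.10559343337012675 [[422.54803203   0.         273.87983909]
 [  0.         422.54803203 207.48914789]
 [  0.           0.           1.        ]]
side [[-0.937, -0.27, 0.222, 0.225], [-0.35, 0.714, -0.606, 0.82], [0.005, -0.646, -0.764, 1.176], [0.0, 0.0, 0.0, 1.0]] 0.016844595193454246 [[546.49459638   0.         279.88778434]
 [  0.         546.49459638 209.52875223]
 [  0.           0.           1.        ]]
```

View pictures.

View pics/scene0.png

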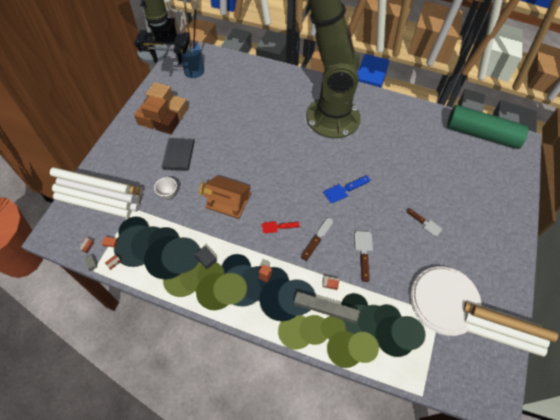

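View pics/side0.png

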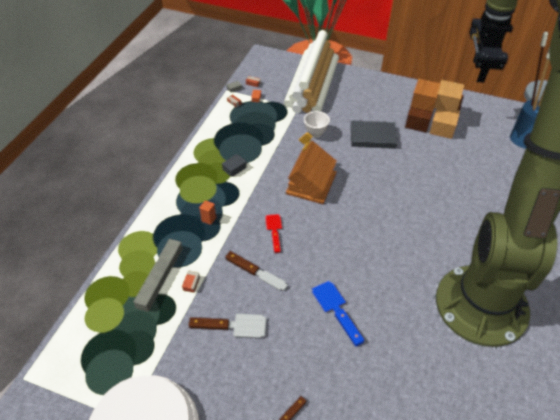

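Scene view: block at (226,195) with its bolt at (207,188). The broad scraper has its blade at (364,240) and handle at (365,266), and the narrow one is at (317,238). A smaller lookalike is at (425,222), and there are red and blue ones as well. Next I measure them.

```bash
python3 - <<'E'
from h import *
s=np.load('scene0.npz'); d=np.load('side0.npz')
for nm,D,pts in(('scene',s,{'blade':(364,240),'handle':(365,266),'hend':(365,279),'narrowB':(325,228),'nH':(310,249),'decoyB':(433,228),'decH':(415,214),'block':(226,195),'bolt':(207,188),'sealflat':(331,283)}),('side',d,{'blade':(250,326),'handle':(210,324),'hend':(191,323),'block':(312,172),'bolt':(306,140)})):
    for k,(u,v) in pts.items(): print(nm,k,D['P'][v,u].round(3),D['col'][v,u])
ims=[]
for n,(u0,u1,v0,v1) in(('scene',(190,260,165,225)),('scene',(340,400,215,290)),('side',(270,350,120,210)),('side',(180,280,300,345))):
    D=s if n=='scene' else d
    c=D['col'][v0:v1,u0:u1,::-1]; f=min(400/c.shape[1],300/c.shape[0])
    c=cv2.resize(c,None,fx=f,fy=f,interpolation=cv2.INTER_CUBIC); print(n,u0,v0,f)
    o=np.zeros((300,400,3),np.uint8); o[:c.shape[0],:c.shape[1]]=c[:300,:400]; ims.append(o)
cv2.imwrite('pics/crop0.png',np.vstack([np.hstack(ims[:2]),np.hstack(ims[2:])]))
E
```

```text
scene blade [0.505 0.261 0.008] [180 182 180]
scene handle [0.604 0.287 0.023] [86 48 32]
scene hend [0.645 0.299 0.019] [82 48 32]
scene narrowB [0.512 0.123 0.017] [180 181 179]
scene nH [0.606 0.1   0.018] [82 47 29]
scene decoyB [0.373 0.479 0.006] [180 182 179]
scene decH [0.344 0.406 0.012] [83 48 31]
scene block [ 0.553 -0.22   0.095] [131  81  49]
scene bolt [ 0.556 -0.288  0.106] [154 113  57]
scene sealflat [0.7   0.2   0.027] [185  99  75]
side blade [0.505 0.256 0.007] [200 203 200]
side handle [0.591 0.291 0.022] [105  59  30]
side hend [0.636 0.302 0.016] [100  54  28]
side block [ 0.506 -0.201  0.09 ] [149  92  44]
side bolt [ 0.56  -0.307  0.1  ] [138 103  38]
scene 190 165 5.0
scene 340 215 4.0
side 270 120 3.3333333333333335
side 180 300 4.0
```

View pics/crop0.png

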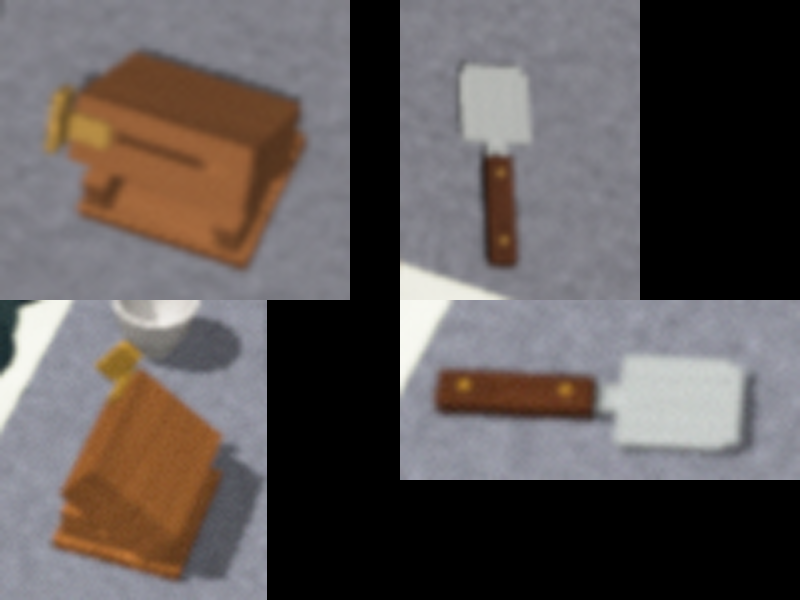

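```bash
python3 - <<'E'
from h import *
for n,(u0,u1,v0,v1),(a0,a1,b0,b1) in(('scene',(345,385,225,285),(190,262,168,222)),('side',(183,275,310,340),(280,340,138,204))):
    D=np.load(n+'0.npz'); P=D['P'];C=D['col'].astype(int)
    M=np.zeros(C.shape[:2],bool); M[v0:v1,u0:u1]=1
    br=M&(C[...,0]-C[...,2]>35)&(D['z']>0); st=M&(C.min(-1)>160)&(D['z']>0)&(P[...,2]<.03)&(C.max(-1)-C.min(-1)<12)
    h=P[br]; b=P[st]; ch=cv2.minAreaRect((h[:,:2]*1000).astype(np.float32)); cb=cv2.minAreaRect((b[:,:2]*1000).astype(np.float32))
    dv=np.array(cb[0])-ch[0]; print(n,'handle',ch,h[:,2].mean(),'blade',cb,'yaw',np.degrees(np.arctan2(dv[1],dv[0])),np.linalg.norm(dv))
    M[:]=0; M[b0:b1,a0:a1]=1
    w=M&(C[...,0]-C[...,2]>35)&(D['z']>0); Q=P[w]
    print(len(Q),Q.min(0),Q.max(0))
    # plane RANSAC
    rng=np.random.default_rng(0); rest=Q
    for _ in range(3):
        best=None
        for i in range(800):
            p=rest[rng.choice(len(rest),3,False)]; nn=np.cross(p[1]-p[0],p[2]-p[0]); l=np.linalg.norm(nn)
            if l<1e-6: continue
            inl=abs((rest-p[0])@(nn/l))<.003
            if best is None or inl.sum()>best.sum(): best=inl
        q=rest[best]; c=q.mean(0); nn=np.linalg.svd(q-c)[2][2]; nn*=np.sign(nn[2])
        print('plane',len(q),c.round(4),nn.round(3),'elev',np.degrees(np.arcsin(nn[2])).round(1),'az',np.degrees(np.arctan2(nn[1],nn[0])).round(1)); rest=rest[~best]
E
```

```text
scene handle ((602.8914794921875, 286.82464599609375), (91.42170715332031, 20.252735137939453), 18.184663772583008) 0.018921619572155043 blade ((572.8237915039062, 265.87310791015625), (205.0343017578125, 65.53688049316406), 5.178811073303223) yaw -145.13073763369547 36.6474120386027
1464 [ 0.46161803 -0.36258317 -0.00706858] [ 0.58501648 -0.16992926  0.13429045]
plane 441 [ 0.5097 -0.2341  0.0872] [-0.573  0.009  0.82 ] elev 55.1 az 179.1
plane 307 [ 0.5592 -0.2314  0.0882] [0.828 0.009 0.561] elev 34.2 az 0.6
plane 190 [ 0.5564 -0.2262  0.014 ] [-0.054 -0.029  0.998] elev 86.5 az -151.8
side handle ((598.5619506835938, 287.1838073730469), (90.67023468017578, 26.26198959350586), 18.16969108581543) 0.017606078295158752 blade ((570.3627319335938, 271.2826843261719), (202.0500030517578, 66.46160888671875), 16.237199783325195) yaw -150.58199070563467 32.37347142742358
2162 [ 0.45983765 -0.42823124 -0.00345131] [ 0.58119142 -0.16614613  0.11551515]
plane 881 [ 0.5038 -0.2346  0.0838] [-0.578 -0.002  0.816] elev 54.7 az -179.8
plane 441 [ 0.5202 -0.1746  0.0473] [-0.066 -0.997  0.05 ] elev 2.8 az -93.8
plane 171 [ 0.4857 -0.2146  0.0134] [-0.036 -0.001  0.999] elev 88.0 az -178.5
```

```bash
python3 -m jog '[[1,0,0,0,-0.107],[1,0.95,-0.31,0,0],[1,0.95,-0.31,0,0],[1,0.95,-0.31,0,0],[1,0.95,-0.31,0,0],[1,0.95,-0.31,0,0],[1,0.95,-0.31,0,0],[1,0.95,-0.31,0,0],[1,0.95,-0.31,0,0],[1,0.95,-0.31,0,0],[1,0.95,-0.31,0,0],[1,0.95,-0.31,0,0]]'
python3 -m jog '[[1,0.95,-0.31,0,0],[1,0.95,-0.31,0,0],[1,0.95,-0.31,0,0],[1,0.95,-0.31,0,0],[1,0.95,-0.31,0,0],[1,0.95,-0.31,0,0],[1,0.95,-0.31,0,0],[1,0.95,-0.31,0,0],[1,0.95,-0.31,0,0],[1,0.95,-0.31,0,0],[1,0.95,-0.31,0,0],[1,0,0,0,0]]'
```

```text
time_s: 1.1
tool_pos: [0.3283, -0.5014, 0.2391]
tool_rot: [-180.0, 0.0, 18.2]
force: [0.2, -0.0, 0.6]
grip_width: 0.087
grasp_force: 0.0
time_s: 2.1
tool_pos: [0.5088, -0.3674, 0.239]
tool_rot: [-179.9, -0.2, 18.6]
force: [0.9, 2.0, -0.1]
grip_width: 0.0869
grasp_force: 0.0
```

```bash
python3 -m jog '[[1,1,-0.55,0,0],[1,1,-0.55,0,0],[1,1,-0.55,0,0],[1,1,-0.55,0,0],[1,1,-0.55,0,0],[1,1,-0.55,0,0],[1,1,-0.55,0,0],[1,0,0,0,0],[1,0,0,0,0]]'
python3 - <<'E'
from h import *
print(env.get_obs()['qpos'].round(1))
c=grab('wrist','w1.png'); np.savez('w1.npz',P=cloud(c),col=c['color'],z=c['range_z'],T=c['T'],K=c['mtx'],k1=c['k1'])
E
```

```text
time_s: 2.85
tool_pos: [0.6141, -0.2539, 0.2389]
tool_rot: [-179.9, 0.0, 18.4]
force: [0.1, -0.8, 0.3]
grip_width: 0.0868
grasp_force: 0.0
[ 37.3  21.8 -22.7  80.2   8.4  79.8 -57.1]
```

View pics/w1.png

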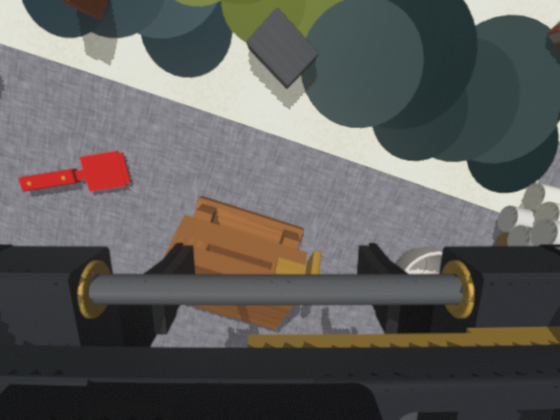

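Wrist view: the slot is visible from about (208,246) to (275,263), and the bolt tab is at (315,265). I enlarge it to read it closer.

```bash
python3 - <<'E'
from h import *
c=cv2.imread('pics/w1.png')[190:280,170:330]
cv2.imwrite('pics/w1c.png',cv2.resize(c,None,fx=5,fy=5,interpolation=cv2.INTER_CUBIC))
E
```

```text
(no output)
```

View pics/w1c.png

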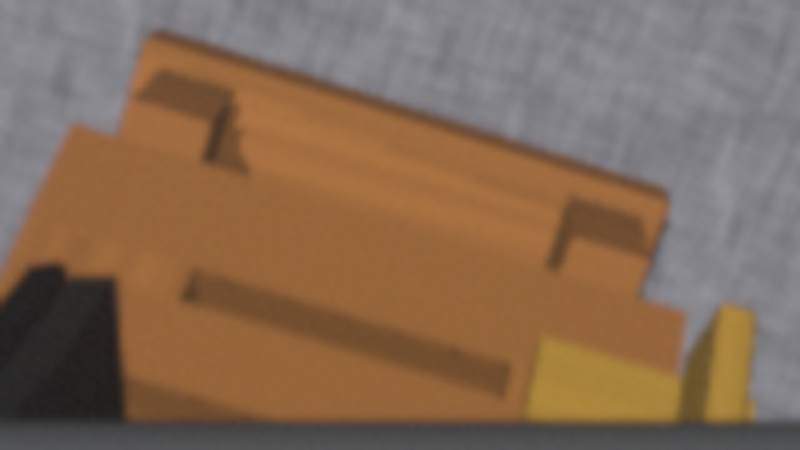

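```bash
cat >> h.py <<'E'
def slotT(x,y,yaw,z=0):
    B=np.eye(4); B[:3,:3]=R.from_euler('z',yaw,degrees=True).as_matrix(); B[:3,3]=x,y,z
    S=np.eye(4); S[:3,:3]=R.from_euler('y',35,degrees=True).as_matrix(); S[:3,3]=-.04,0,.092
    return B@S
def proj(X,T,K,k1):
    Ti=np.linalg.inv(T)
    return cv2.projectPoints(np.asarray(X,float),cv2.Rodrigues(Ti[:3,:3])[0],Ti[:3,3],np.array(K),np.array([k1,0,0,0.]))[0][:,0]
E
python3 - <<'E'
from h import *
from scipy.optimize import least_squares
D=np.load('w1.npz')
px=np.array([[180,300],[197,270],[510,365],[503,397],[75,125],[685,312]])/5+[170-.4,190-.4]
X=np.array([[0,-32,4],[0,-32,-4],[0,32,-4],[0,32,4],[0,-65,-28],[0,65,-28]])/1000
def res(p,z=0): 
    S=slotT(p[0],p[1],p[2],p[3] if len(p)>3 else 0); return (proj(X@S[:3,:3].T+S[:3,3],D['T'],D['K'],D['k1'])-px)
for p0 in([.516,-.235,180],[.516,-.235,180,0]):
    r=least_squares(lambda p:res(p).ravel(),p0,x_scale=[.01,.01,1,.01][:len(p0)]); print(r.x, res(r.x).round(1).tolist())
    S=slotT(*r.x); print('mouth',S[:3,3])
c=read_camera('scene')
for x in([.516,-.235,180],r.x[:3]):
    S=slotT(*x); print(proj(X@S[:3,:3].T+S[:3,3],np.array(c['world_from_camera']),c['mtx'],c['k1']).round(1).tolist())
E
```

```text
[  0.51455123  -0.23591634 180.26397031] [[0.1, 0.4], [-0.7, -0.4], [0.5, -0.1], [0.3, 0.5], [-0.8, -0.4], [0.5, 0.1]]
mouth [ 0.5545508  -0.23573205  0.092     ]
[ 5.13195534e-01 -2.35962703e-01  1.80272795e+02 -3.35293896e-03] [[0.5, 0.4], [-0.3, -0.4], [0.2, -0.3], [0.0, 0.3], [-0.2, -0.1], [-0.2, 0.0]]
mouth [ 0.55319508 -0.23577226  0.08864706]
[[230.5, 196.7], [230.1, 198.8], [212.8, 193.1], [213.2, 191.0], [238.0, 208.1], [203.1, 196.6]]
[[230.7, 195.9], [230.3, 198.1], [213.0, 192.5], [213.3, 190.3], [238.1, 207.3], [203.2, 195.9]]
```

```bash
python3 -m jog '[[1,0.33,-0.96,0,0],[1,0.33,-0.96,0,0],[1,0.33,-0.96,0,0],[1,0.33,-0.96,0,0],[1,0.33,-0.96,0,0],[1,0.33,-0.96,0,0],[1,0.33,-0.96,0,0],[1,0.33,-0.96,0,0],[1,0.33,-0.96,0,0],[1,0.33,-0.96,0,0],[1,0.33,-0.96,0,0],[1,0.33,-0.96,0,0]]' >/dev/null
python3 -m jog '[[1,0.33,-0.96,0,0],[1,0.33,-0.96,0,0],[1,0.33,-0.96,0,0],[1,0.33,-0.96,0,0],[1,0.33,-0.96,0,0],[1,0.33,-0.96,0,0],[1,0.33,-0.96,0,0],[1,0.33,-0.96,0,0],[1,0.33,-0.96,0,0],[1,0.33,-0.96,0,0],[1,0.33,-0.96,0,0],[1,0.33,-0.96,0,0]]'
python3 -m jog '[[1,0.33,-0.96,0,0],[1,0.33,-0.96,0,0],[1,0,0,0,0],[1,0,0,0,0]]'
python3 - <<'E'
from h import *
D=None
c=grab('wrist','w2.png'); P=cloud(c); C=c['color'].astype(int)
br=(C[...,0]-C[...,2]>30)&(C[...,0]<140)&(c['range_z']>.1)&(abs(P[...,2]-.015)<.015)&(abs(P[...,1]-.287)<.07)&(abs(P[...,0]-.6)<.08)
st=(C.min(-1)>150)&(abs(P[...,2]-.01)<.015)&(abs(P[...,1]-.25)<.06)&(abs(P[...,0]-.505)<.05)
for m in(br,st):
    q=P[m]; print(len(q), cv2.minAreaRect((q[:,:2]*1000).astype(np.float32)) if len(q)>5 else 0)
    v,u=np.where(m); print(u.min() if len(u) else 0,u.max() if len(u) else 0,v.min() if len(u) else 0,v.max() if len(u) else 0)
E
```

```text
time_s: 4.95
tool_pos: [0.621, 0.2303, 0.2394]
tool_rot: [179.9, 0.0, 18.0]
force: [0.1, 0.0, -0.2]
grip_width: 0.0871
grasp_force: 0.0
time_s: 5.28
tool_pos: [0.6209, 0.2721, 0.2392]
tool_rot: [180.0, 0.0, 18.2]
force: [0.6, -1.2, 0.8]
grip_width: 0.087
grasp_force: 0.0
1468 ((616.6574096679688, 252.0923614501953), (92.73766326904297, 105.71915435791016), 22.848466873168945)
249 337 153 238
1159 ((531.9722900390625, 266.01409912109375), (40.289730072021484, 57.22071838378906), 18.418855667114258)
235 282 242 272
```

View pics/w2.png

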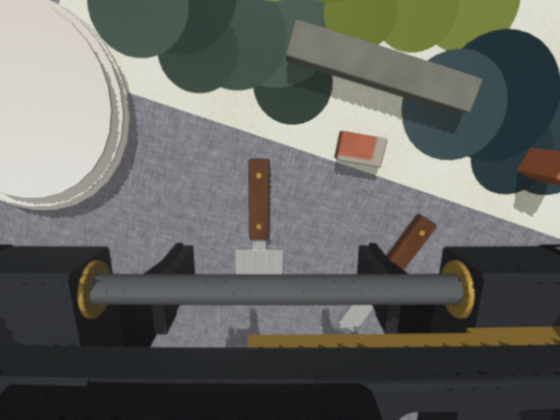

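The handle is at columns 248–270 and rows 158–240, in line with the tool. I turn that into tool offsets.

```bash
python3 - <<'E'
from h import *
o=env.get_obs(); c=grab('wrist'); T=c['T']
def at(u,v,z):
    q=np.append(cv2.undistortPoints(np.array([[[u,v]]],float),np.array(c['mtx']),np.array([c['k1'],0,0,0.]))[0,0],1)
    d=T[:3,:3]@q; return T[:3,3]+d*(z-T[2,3])/d[2]
a,b=at(259,158,.018),at(259,240,.018)
e=(b-a)[:2]; print(a,b,np.linalg.norm(e),np.degrees(np.arctan2(e[1],e[0])))
g=(a+b)/2-20*e[0]/np.linalg.norm(e)*np.array([.001,0,0])-20*e[1]/np.linalg.norm(e)*np.array([0,.001,0])
M=R.from_euler('xyz',o['tool_rot'],degrees=True).as_matrix()
print(g,'tool shift',M.T@(np.array([g[0],g[1],.019])-o['tool_pos'])/.02)
E
```

```text
[0.64855971 0.29982597 0.018     ] [0.556919   0.27124412 0.018     ] 0.09599448891557637 -162.67780736239095
[0.62183226 0.29148994 0.018     ] tool shift [ 0.34636927 -1.00319526 11.00975917]
```

```bash
python3 -m jog '[[1,0.35,-1,0,0],[1,0,0,1,0],[1,0,0,1,0],[1,0,0,1,0],[1,0,0,1,0],[1,0,0,1,0],[1,0,0,1,0],[1,0,0,1,0],[1,0,0,1,0],[1,0,0,1,0],[1,0,0,1,0],[1,0,0,0.3,0]]'
python3 -m jog '[[1,0,0,0.6,0],[1,0,0,0,0],[0,0,0,0,0],[0,0,0,0,0],[0,0,0,0,0],[0,0,0,0,0],[0,0,0,0,0],[0,0,0,0,0],[0,0,0,0,0]]' 5
```

```text
time_s: 6.38
tool_pos: [0.6204, 0.2897, 0.0299]
tool_rot: [179.9, 0.3, 18.0]
force: [-1.4, -0.8, -0.4]
grip_width: 0.0869
grasp_force: 0.0
time_s: 7.13
tool_pos: [0.6214, 0.2938, 0.0217]
tool_rot: [180.0, -0.0, 18.2]
force: [0.9, -0.1, -0.8]
grip_width: 0.0481
grasp_force: 0.0
```

```bash
python3 -m jog '[[0,0,0,0,0],[0,0,0,0,0],[0,0,0,0,0],[0,0,0,0,0],[0,0,0,0,0],[0,0,0,0,0],[0,0,0,0,0]]' 6
python3 -m jog '[[0,-0.09,0,-0.8,0],[0,-0.17,0,-0.8,0],[0,-0.26,0,-0.8,0],[0,-0.37,0,-0.8,0],[0,-0.49,0,-0.8,0],[0,0,0,0,0],[0,0,0,0,0]]'
python3 - <<'E'
from h import *
for n in('side','scene'):
    c=grab(n,n+'1.png'); np.savez(n+'1.npz',P=cloud(c),col=c['color'],z=c['range_z'])
    P=cloud(c);C=c['color'].astype(int)
a=cv2.imread('pics/side1.png')[230:370,130:330]; b=cv2.imread('pics/scene1.png')[190:300,310:420]
cv2.imwrite('pics/g1.png',np.hstack([cv2.resize(a,(400,280)),cv2.resize(b,(280,280))]))
E
```

```text
time_s: 7.72
tool_pos: [0.6213, 0.2937, 0.0214]
tool_rot: [180.0, 0.0, 18.2]
force: [1.7, -0.4, -0.4]
grip_width: 0.024
grasp_force: 6.0
time_s: 8.3
tool_pos: [0.5959, 0.2858, 0.1042]
tool_rot: [180.0, -0.2, 18.2]
force: [-0.4, -0.7, -1.0]
grip_width: 0.0239
grasp_force: 6.0
```

View pics/g1.png

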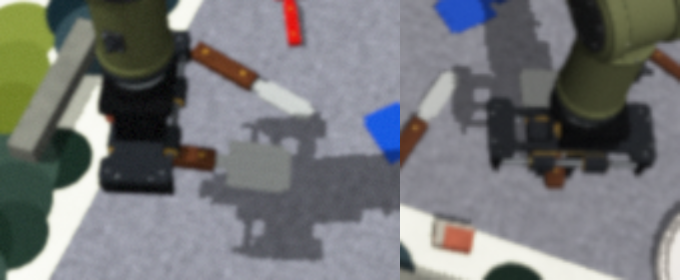

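Side view: the scraper is held, with its blade around (259,312) and the front of the handle around (236,309). I fit its tilt from the depth.

```bash
cat >> h.py <<'E'
def tilt(D,box):
    """steel points of the blade in a pixel box -> plane, extents along the tool's x direction"""
    u0,u1,v0,v1=box; P=D['P'][v0:v1,u0:u1]; C=D['col'][v0:v1,u0:u1].astype(int); z=D['z'][v0:v1,u0:u1]
    m=(z>0)&(C.max(-1)-C.min(-1)<14)&(C.mean(-1)>115)
    return P[m],C
E
python3 - <<'E'
from h import *
D=np.load('side1.npz'); P=D['P']; C=D['col']
for v in (300,306,312,318,322):
    print(v,[(u,P[v,u].round(3).tolist(),C[v,u].tolist()) for u in (224,230,236,242,248,254,262,270,276,280)])
E
```

```text
300 [(224, [0.594, 0.209, -0.001], [145, 148, 159]), (230, [0.581, 0.202, -0.004], [148, 149, 162]), (236, [0.567, 0.198, -0.001], [157, 158, 168]), (242, [0.551, 0.197, 0.005], [148, 150, 160]), (248, [0.518, 0.231, 0.078], [135, 137, 141]), (254, [0.524, 0.185, 0.003], [130, 133, 138]), (262, [0.506, 0.178, 0.002], [146, 149, 161]), (270, [0.489, 0.167, -0.004], [112, 114, 120]), (276, [0.473, 0.167, 0.005], [143, 146, 157]), (280, [0.465, 0.159, -0.002], [92, 95, 101])]
306 [(224, [0.557, 0.274, 0.098], [88, 51, 29]), (230, [0.546, 0.267, 0.092], [91, 61, 25]), (236, [0.535, 0.26, 0.089], [60, 36, 25]), (242, [0.548, 0.206, -0.006], [148, 151, 160]), (248, [0.511, 0.247, 0.082], [126, 129, 126]), (254, [0.5, 0.238, 0.074], [124, 128, 125]), (262, [0.484, 0.23, 0.071], [126, 130, 128]), (270, [0.466, 0.224, 0.072], [127, 129, 128]), (276, [0.468, 0.181, 0.001], [136, 139, 148]), (280, [0.459, 0.177, 0.001], [89, 91, 97])]
312 [(224, [0.554, 0.282, 0.086], [59, 33, 21]), (230, [0.541, 0.279, 0.088], [59, 32, 16]), (236, [0.529, 0.273, 0.086], [68, 46, 35]), (242, [0.518, 0.264, 0.07
[... 525 characters left out ...]
129]), (254, [0.489, 0.265, 0.071], [127, 128, 128]), (262, [0.472, 0.259, 0.072], [125, 130, 128]), (270, [0.455, 0.253, 0.072], [128, 133, 130]), (276, [0.456, 0.212, 0.002], [94, 97, 105]), (280, [0.447, 0.209, 0.002], [92, 93, 99])]
322 [(224, [0.57, 0.264, -0.002], [152, 153, 166]), (230, [0.555, 0.261, 0.003], [115, 116, 126]), (236, [0.542, 0.256, 0.002], [89, 89, 96]), (242, [0.53, 0.248, -0.004], [98, 99, 104]), (248, [0.497, 0.282, 0.076], [117, 121, 121]), (254, [0.484, 0.277, 0.077], [125, 129, 128]), (262, [0.468, 0.268, 0.071], [124, 128, 124]), (270, [0.452, 0.261, 0.069], [127, 131, 129]), (276, [0.452, 0.221, 0.0], [89, 90, 97]), (280, [0.444, 0.216, -0.002], [94, 93, 100])]
```

It has tilted only about 7°. I lower the grip to 3 N so it swings down; the table will stop it near 35°.

```bash
cat >> h.py <<'E'
def blade(n,show=False,lo=.0,yc=None):
    """fit plane to raised steel near the tool; returns droop angle etc."""
    o=env.get_obs(); c=grab(n); P=cloud(c); C=c['color'].astype(int); t=o['tool_pos']
    M=R.from_euler('xyz',o['tool_rot'],degrees=True).as_matrix()
    L=(P-t)@M   # tool coords
    m=(c['range_z']>0)&(C.max(-1)-C.min(-1)<11)&(C.mean(-1)>100)&(abs(L[...,1])<.04)&(L[...,0]<-.06)&(L[...,0]>-.17)&(P[...,2]>lo)
    q=L[m]
    if len(q)<20: print(n,'few',len(q)); return
    for _ in range(6):
        cc=np.median(q,0) if _==0 else q.mean(0); nn=np.linalg.svd(q-cc,full_matrices=False)[2][2]; d=(q-cc)@nn
        q=q[abs(d)<max(.004,2*np.median(abs(d)))]
    nn*=-np.sign(nn[2])
    print(n,len(q),'droop',np.degrees(np.arctan2(-nn[0],-nn[2])).round(1),'roll',np.degrees(np.arctan2(nn[1],-nn[2])).round(1),'tool-x',np.percentile(q[:,0],[1,99]).round(4),'y',np.percentile(q[:,1],[1,99]).round(4),'z',np.percentile(q[:,2],[1,99]).round(4))
    return q,nn,t,M
E
python3 -m jog '[[0,0,0,0,0],[0,0,0,0,0],[0,0,0,0,0],[0,0,0,0,0],[0,0,0,0,0],[0,0,0,0,0]]' 3
python3 - <<'E'
from h import *
blade('side',lo=.012); blade('scene',lo=.012)
E
```

```text
time_s: 8.9
tool_pos: [0.595, 0.2852, 0.1012]
tool_rot: [-180.0, 0.0, 18.2]
force: [0.4, -0.8, -1.2]
grip_width: 0.024
grasp_force: 3.0
side 461 droop 33.7 roll 0.2 tool-x [-0.1151 -0.0661] y [-0.0292  0.0289] z [0.0546 0.0885]
scene few 17
```

```bash
python3 -m jog '[[0,0,0,0,0],[0,0,0,0,0],[0,0,0,0,0],[0,0,0,-0.5,0],[0,0,0,-1,0],[0,0,0,-1,0],[0,0,0,-1,0],[0,0,0,-1,0],[0,0,0,-1,0],[0,0,0,-1,0],[0,0,0,0,0],[0,0,0,0,0]]' 40
python3 - <<'E'
from h import *
blade('side',lo=.012); blade('scene',lo=.012)
E
```

```text
time_s: 10.0
tool_pos: [0.5957, 0.2857, 0.2334]
tool_rot: [-180.0, -0.2, 18.2]
force: [-0.2, -0.7, -1.6]
grip_width: 0.0236
grasp_force: 40.0
side 623 droop 34.5 roll -0.8 tool-x [-0.128 -0.063] y [-0.0285  0.0283] z [0.0535 0.0997]
scene few 16
```

```bash
python3 -m jog '[[0,0,0,0,0.133],[0,0,0,0,0.133],[0,0,0,0,0.133],[0,0,0,0,0],[0,0.24,0.97,0,0],[0,0.24,0.97,0,0],[0,0.24,0.97,0,0],[0,0.24,0.97,0,0],[0,0.24,0.97,0,0],[0,0.24,0.97,0,0],[0,0.24,0.97,0,0],[0,0.24,0.97,0,0]]'
python3 -m jog '[[0,0.24,0.97,0,0],[0,0.24,0.97,0,0],[0,0.24,0.97,0,0],[0,0.24,0.97,0,0],[0,0.24,0.97,0,0],[0,0.24,0.97,0,0],[0,0.24,0.97,0,0],[0,0.24,0.97,0,0],[0,0.24,0.97,0,0],[0,0.24,0.97,0,0],[0,0.24,0.97,0,0],[0,0.24,0.97,0,0]]'
python3 -m jog '[[0,0.24,0.97,0,0],[0,0.24,0.97,0,0],[0,0.24,0.97,0,0],[0,0.24,0.97,0,0],[0,0.24,0.97,0,0],[0,0.24,0.97,0,0],[0,0.24,0.97,0,0],[0,0,0,0,0],[0,0,0,0,0]]'
python3 - <<'E'
from h import *
print(env.get_obs()['qpos'].round(1))
blade('side',lo=.05); blade('scene',lo=.05)
c=grab('side','side2.png'); cv2.imwrite('pics/s2c.png',cv2.resize(cv2.imread('pics/side2.png')[60:220,200:400],None,fx=3.5,fy=3.5,interpolation=cv2.INTER_CUBIC))
E
```

```text
time_s: 11.1
tool_pos: [0.6338, 0.1289, 0.2302]
tool_rot: [180.0, 0.1, 0.4]
force: [0.9, -0.1, -1.2]
grip_width: 0.0238
grasp_force: 40.0
time_s: 12.1
tool_pos: [0.6924, -0.1034, 0.2301]
tool_rot: [-180.0, 0.1, 0.5]
force: [1.1, 0.1, -1.8]
grip_width: 0.0236
grasp_force: 40.0
time_s: 12.85
tool_pos: [0.7262, -0.2398, 0.2294]
tool_rot: [-180.0, 0.2, 0.2]
force: [-0.1, 0.7, -0.8]
grip_width: 0.0233
grasp_force: 40.0
[ 28.8  34.7 -21.2  62.9  12.   84.5 -79.9]
side 328 droop 35.4 roll 1.6 tool-x [-0.1282 -0.0671] y [-0.0296  0.0295] z [0.056  0.1001]
scene few 0
```

View pics/s2c.png

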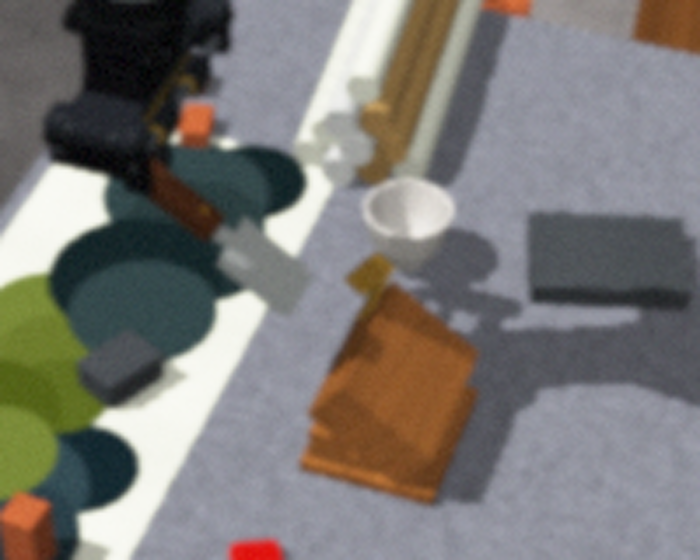

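Side crop: the tip edge runs from (310,272) to (283,312), the shoulders are near (235,218) and (220,265), and the top front edge of the block runs from (390,285) to (314,412). I fit the tip relative to the slot.

```bash
cat > fit.py <<'E'
from h import *
from scipy.optimize import least_squares
def fit(c,o,px,blk=None):
    M=R.from_euler('xyz',o['tool_rot'],degrees=True).as_matrix(); t=o['tool_pos']
    X=np.array([[0,-25,0],[0,25,0],[-72,-29,0],[-72,29,0]])/1000.
    # scraper frame in tool: x=-tool x drooping; y ; 
    def W(p):
        base=np.array([[-1,0,0],[0,1,0],[0,0,-1.]]) # scr x=-tx, y=ty, z=-tz
        Rt=R.from_euler('z',p[4],degrees=True).as_matrix()@base@R.from_euler('y',p[3],degrees=True).as_matrix()
        return (X@Rt.T+p[:3])@M.T+t, M@Rt
    f=lambda p:np.concatenate([(proj(W(p)[0],c['T'],c['mtx'],c['k1'])-px).ravel(),[p[1]/.002,(p[3]-35.2)/1.,p[4]/1.]])
    r=least_squares(f,[-.128,0,.0985,35,0],x_scale=[.01,.01,.01,1,1]); p=r.x
    S=slotT(.5148,-.2359,180.25); Rs=W(p)[1]; tip=M@p[:3]+t
    print('tip in tool',p.round(4),'res',f(p)[:8].round(1)); print('tip in slot mm',(S[:3,:3].T@(tip-S[:3,3])*1000).round(1),'axis',(S[:3,:3].T@Rs[:,0]).round(3))
    Xb=np.array([[0,65,22],[0,-65,22],[0,-65,-28]])/1000.; print('block px',proj(Xb@S[:3,:3].T+S[:3,3],c['T'],c['mtx'],c['k1']).round(1).tolist(),blk)
E
python3 - <<'E'
from fit import *
o=env.get_obs(); c=grab('side'); k=lambda a:np.array(a)/3.5+[200-.36,60-.36]
# y- of scraper frame = -tool y = +world y (near the camera)
fit(c,o,k([[283,312],[310,272],[220,265],[235,218]]),k([[390,285],[314,412],[300,465]]).tolist())
E
```

```text
tip in tool [-1.26400e-01  2.00000e-04  9.84000e-02  3.49457e+01 -5.79000e-01] res [ 1.1  0.9 -0.7  0.8 -1.8 -0.9  1.3 -0.7]
tip in slot mm [-60.7   1.5   7.1] axis [1.    0.01  0.002]
block px [[311.2, 140.3], [296.3, 170.9], [286.2, 178.6]] [[311.06857142857143, 141.06857142857143], [289.3542857142857, 177.3542857142857], [285.3542857142857, 192.49714285714288]]
```

```bash
python3 -m jog '[[0,-0.64,-0.025,0.6,0],[0,-0.64,-0.025,0.6,0],[0,-0.64,-0.025,0.59,0],[0,0,0,0,0],[0,0,0,0,0],[0,0,0,0,0]]'
python3 - <<'E'
from h import *
blade('side',lo=.05)
grab('side','side3.png'); grab('wrist','w3.png'); grab('scene','scene3.png')
a=cv2.resize(cv2.imread('pics/side3.png')[90:190,240:340],(500,500),interpolation=cv2.INTER_CUBIC); b=cv2.resize(cv2.imread('pics/w3.png'),(300,225)); d=cv2.resize(cv2.imread('pics/scene3.png')[150:240,170:290],(300,225))
cv2.imwrite('pics/s3.png',np.hstack([a,np.vstack([b,d,np.zeros((50,300,3),np.uint8)])]))
E
```

```text
time_s: 13.55
tool_pos: [0.6897, -0.236, 0.197]
tool_rot: [180.0, -0.1, 0.3]
force: [-0.3, 0.4, -1.0]
grip_width: 0.0235
grasp_force: 40.0
side 351 droop 34.1 roll -0.4 tool-x [-0.128  -0.0627] y [-0.0306  0.0293] z [0.0542 0.0988]
```

View pics/s3.png

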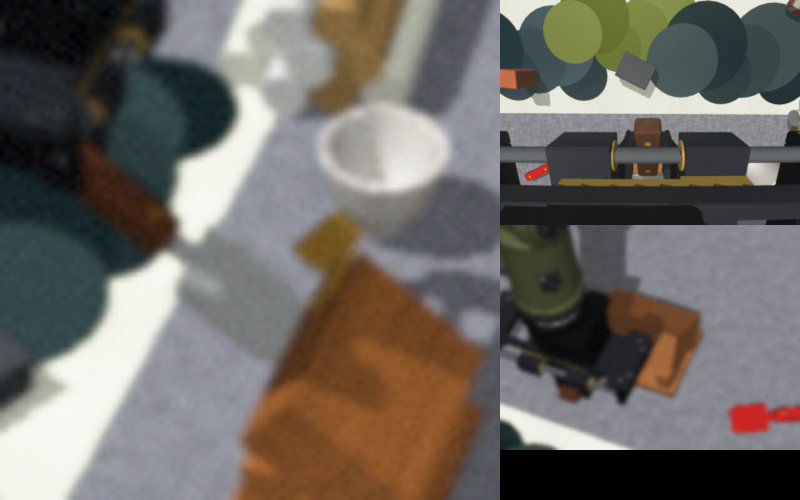

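```bash
python3 -m jog '[[0,-0.14,0,0.148,0],[0,-0.164,0,0.115,0],[0,-0.164,0,0.115,0],[0,0,0,0,0],[0,0,0,0,0]]'; python3 -m jog '[[0,-0.164,0,0.115,0],[0,-0.164,0,0.115,0],[0,0,0,0,0],[0,0,0,0,0]]'
```

```text
time_s: 14.17
tool_pos: [0.6788, -0.237, 0.1879]
tool_rot: [180.0, 0.0, 0.2]
force: [0.8, -0.7, -0.9]
grip_width: 0.0234
grasp_force: 40.0
time_s: 14.5
tool_pos: [0.6723, -0.237, 0.1834]
tool_rot: [180.0, 0.0, 0.2]
force: [0.2, 0.3, -1.7]
grip_width: 0.0235
grasp_force: 40.0
```

```bash
python3 -m jog '[[0,-0.164,0,0.115,0],[0,-0.164,0,0.115,0],[0,-0.164,0,0.115,0],[0,0,0,0,0],[0,0,0,0,0]]'; python3 -m jog '[[0,-0.164,0,0.115,0],[0,-0.164,0,0.115,0],[0,-0.164,0,0.115,0],[0,0,0,0,0],[0,0,0,0,0]]'
```

```text
time_s: 14.92
tool_pos: [0.6624, -0.237, 0.1764]
tool_rot: [180.0, 0.0, 0.2]
force: [-0.4, 0.2, -0.7]
grip_width: 0.0236
grasp_force: 40.0
time_s: 15.33
tool_pos: [0.6525, -0.237, 0.1695]
tool_rot: [180.0, 0.0, 0.2]
force: [-0.9, -0.0, -0.3]
grip_width: 0.0236
grasp_force: 40.0
```

```bash
python3 -m jog '[[0,-0.164,0,0.115,0],[0,-0.164,0,0.115,0],[0,-0.164,0,0.115,0],[0,-0.164,0,0.115,0],[0,-0.164,0,0.115,0],[0,-0.164,0,0.115,0],[0,0,0,0,0],[0,0,0,0,0]]'; python3 -m jog '[[0,-0.164,0,0.115,0],[0,-0.164,0,0.115,0],[0,-0.164,0,0.115,0],[0,0,0,0,0],[0,0,0,0,0]]'
```

```text
time_s: 16.0
tool_pos: [0.6324, -0.2372, 0.1555]
tool_rot: [-180.0, 0.1, 0.2]
force: [-2.1, 0.4, -0.5]
grip_width: 0.0237
grasp_force: 40.0
time_s: 16.42
tool_pos: [0.6228, -0.2372, 0.1488]
tool_rot: [180.0, 0.1, 0.2]
force: [-1.8, -0.3, 1.6]
grip_width: 0.0235
grasp_force: 40.0
```

```bash
python3 -m jog '[[0,-0.082,0,0.057,0],[0,-0.082,0,0.057,0],[0,0,0,0,0],[0,0,0,0,0]]'; python3 -m jog '[[0,-0.082,0,0.057,0],[0,-0.041,0,0.029,0],[0,0,0,0,0],[0,0,0,0,0]]'
```

```text
time_s: 16.75
tool_pos: [0.6202, -0.2371, 0.1469]
tool_rot: [180.0, 0.0, 0.3]
force: [-1.6, 0.4, 2.8]
grip_width: 0.0237
grasp_force: 40.0
time_s: 17.08
tool_pos: [0.6191, -0.2371, 0.1461]
tool_rot: [180.0, -0.2, 0.3]
force: [2.8, -0.4, 5.4]
grip_width: 0.0236
grasp_force: 40.0
```

```bash
python3 -m jog '[[0,-0.082,0,0.057,0],[0,0,0,0,0],[0,0,0,0,0]]'; python3 -m jog '[[0,-0.123,0,0.086,0],[0,0,0,0,0],[0,0,0,0,0]]'
```

```text
time_s: 17.33
tool_pos: [0.619, -0.237, 0.1461]
tool_rot: [179.9, -0.4, 0.3]
force: [4.5, -0.2, 6.9]
grip_width: 0.0237
grasp_force: 40.0
time_s: 17.58
tool_pos: [0.6189, -0.237, 0.146]
tool_rot: [179.9, -0.7, 0.3]
force: [7.2, -0.7, 9.0]
grip_width: 0.0238
grasp_force: 40.0
```

```bash
python3 -m jog '[[0,0.15,0,-0.1,0],[0,0,0,0,0],[0.5,0,0,0,0],[0.5,0,0,0,0],[0.5,0,0,0,0],[0.5,0,0,0,0],[0.5,0,0,0,0]]'; python3 -m jog '[[0.5,0,0,-1,0],[0.5,0,0,-1,0],[0.5,0,0,-1,0],[0.5,0,0,-1,0],[0.5,1,0,0,0],[0.5,1,0,0,0],[0,1,0,0,0],[0,0,1,0,0],[0,0,1,0,0],[0,0,1,0,0],[0,0,1,0,0],[0,0,1,0,0]]' 20
python3 - <<'E'
from h import *
print(env.get_obs()['qpos'].round(1))
grab('side','side4.png'); grab('wrist','w4.png'); grab('scene','scene4.png')
a=cv2.resize(cv2.imread('pics/side4.png')[90:190,240:340],(500,500),interpolation=cv2.INTER_CUBIC); b=cv2.resize(cv2.imread('pics/w4.png'),(300,225)); d=cv2.resize(cv2.imread('pics/scene4.png')[150:240,170:290],(300,225))
cv2.imwrite('pics/s4.png',np.hstack([a,np.vstack([b,d,np.zeros((50,300,3),np.uint8)])]))
E
```

```text
time_s: 18.17
tool_pos: [0.6159, -0.237, 0.1432]
tool_rot: [-180.0, 0.1, 0.2]
force: [-0.1, -0.0, 0.5]
grip_width: 0.0423
grasp_force: 0.0
time_s: 19.17
tool_pos: [0.6768, -0.3377, 0.2235]
tool_rot: [-180.0, 0.1, 0.3]
force: [0.5, -0.6, 0.2]
grip_width: 0.0111
grasp_force: 0.0
[ 36.8  33.5 -20.2  65.3  11.1  83.1 -71.4]
```

View pics/s4.png

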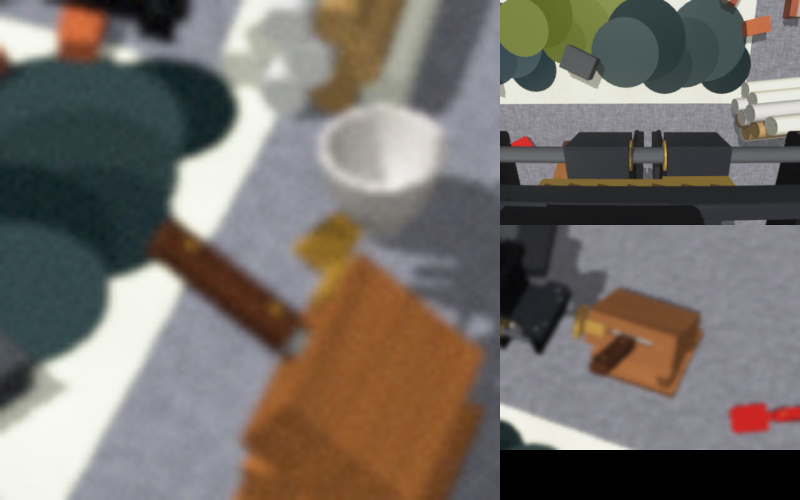

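The scraper is home: the handle butts up to the face and is in line with it. Next is the bolt: I go above and outside the tab, then come down.

```bash
python3 -m jog '[[0,-1,0.6,0,0],[0,-1,0,0,0],[0,-1,0,0,0],[0,-1,0,0,0],[0,-1,0,0,0],[0,-0.35,0,0,0],[0,0,0,1,0],[0,0,0,1,0],[0,0,0,1,0],[0,0,0,1,0],[0,0,0,0,0],[0,0,0,0,0]]'
python3 - <<'E'
from h import *
c=grab('scene'); P=cloud(c); C=c['color'].astype(int)
m=(C[...,0]-C[...,2]>55)&(C[...,1]-C[...,2]>30)&(abs(P[...,1]+.3)<.05)&(abs(P[...,0]-.56)<.05)&(P[...,2]>.06)
q=P[m]; print(len(q),q.min(0) if len(q) else 0,q.max(0) if len(q) else 0); v,u=np.where(m); print(u.min(),u.max(),v.min(),v.max())
E
```

```text
time_s: 20.32
tool_pos: [0.5702, -0.3477, 0.1432]
tool_rot: [-179.9, 0.1, 0.3]
force: [-0.1, -0.7, -0.4]
grip_width: 0.0007
grasp_force: 0.0
189 [ 0.52125222 -0.30506884  0.06751479] [ 0.60654669 -0.25001045  0.19818139]
199 218 182 198
```

```bash
python3 -m jog '[[0,0,0,1,0],[0,0,0,0,0],[0,0,-0.5,0,0],[0,0,-0.3,0,0],[0,0,-0.2,0,0],[0,0,0,0,0]]'; python3 -m jog '[[0,0,-0.2,0,0],[0,0,-0.2,0,0],[0,0,-0.2,0,0],[0,0,-0.2,0,0],[0,0,0,0,0]]'
```

```text
time_s: 20.87
tool_pos: [0.5713, -0.3272, 0.1257]
tool_rot: [180.0, -0.1, 0.4]
force: [-0.5, 1.2, -0.4]
grip_width: 0.0003
grasp_force: 0.0
time_s: 21.28
tool_pos: [0.57, -0.3129, 0.1245]
tool_rot: [180.0, -0.0, 0.3]
force: [-0.1, -0.6, 0.2]
grip_width: 0.0006
grasp_force: 0.6
```

```bash
python3 -m jog '[[0,0,-0.2,0,0],[0,0,-0.2,0,0],[0,0,0,0,0]]'; python3 -m jog '[[0,0,-0.2,0,0],[0,0,-0.2,0,0],[0,0,0,0,0]]'; python3 - <<'E'
from h import *
grab('scene','scene5.png'); grab('side','side5.png')
a=cv2.resize(cv2.imread('pics/scene5.png')[165:235,180:270],(450,350),interpolation=cv2.INTER_CUBIC)
b=cv2.resize(cv2.imread('pics/side5.png')[110:180,270:340],(350,350),interpolation=cv2.INTER_CUBIC)
cv2.imwrite('pics/s5.png',np.hstack([a,b]))
E
```

```text
time_s: 21.53
tool_pos: [0.5701, -0.3044, 0.1244]
tool_rot: [-180.0, 0.0, 0.3]
force: [-0.6, -2.0, 2.1]
grip_width: 0.0003
grasp_force: 0.9
time_s: 21.78
tool_pos: [0.57, -0.2961, 0.1243]
tool_rot: [-180.0, 0.0, 0.3]
force: [-0.8, -1.4, 1.5]
grip_width: 0.0005
grasp_force: 0.8
```

```bash
for i in 1; do python3 -m jog '[[0,0,-0.2,0,0],[0,0,-0.1,0,0],[0,0,0,0,0],[0,0,0,0,0]]'; done; python3 -m jog '[[0,0,-0.2,0,0],[0,0,0,0,0],[0,0,0,0,0]]'
```

```text
time_s: 22.22
tool_pos: [0.5698, -0.2945, 0.1244]
tool_rot: [179.7, -0.1, 0.1]
force: [0.3, -7.0, -1.2]
grip_width: 0.0003
grasp_force: 3.3
time_s: 22.47
tool_pos: [0.5697, -0.2941, 0.1246]
tool_rot: [179.5, -0.2, 0.0]
force: [2.5, -13.4, -3.4]
grip_width: 0.0003
grasp_force: 6.0
```

```bash
python3 -m jog '[[0,0,0.6,0,0],[0,0,1,0,0],[0,0,0.5,-1,0],[0,0,0,-1,0],[0,0,0,-1,0],[0,0,0,-1,0],[0,0,0,-1,0],[0,0,1,0,0],[0,0,1,0,0],[0,0,1,0,0],[0,0,0,0,0],[0,0,0,0,0]]'; python3 - <<'E'
from h import *
S=slotT(.5148,-.2359,180.25); c=grab('scene','scene6.png'); C=c['color'].astype(int); K=np.array(c['mtx'])
# brass mask, rays met with the plate's outer plane / tab's end plane
m=(C[...,0]-C[...,2]>60)&(C[...,1]-C[...,2]>35)
for f,nm in((c,'now'),):
    v,u=np.where(m); k=(u>195)&(u<240)&(v>175)&(v<212); u,v=u[k],v[k]; print(len(u),u.min(),u.max(),v.min(),v.max())
T=c['T']; q=cv2.undistortPoints(np.stack([u,v],-1)[:,None].astype(float),K,np.array([c['k1'],0,0,0.]))[:,0]
d=np.c_[q,np.ones(len(q))]@T[:3,:3].T@S[:3,:3]; o=S[:3,:3].T@(T[:3,3]-S[:3,3])
for xp in(-.005,-.028):
    h=o+d*((xp-o[0])/d[:,0])[:,None]; print(xp,'y',np.percentile(h[:,1],[1,99]).round(4),'z',np.percentile(h[:,2],[1,99]).round(4))
    if xp==-.028: print('tab y',np.percentile(h[abs(h[:,2]-.008)<.02][:,1],[0,5,50,95,100]).round(4))
def px(X): return proj(np.array([X])@S[:3,:3].T+S[:3,3],c['T'],K,c['k1'])[0].round(1)
print('tab outer-face px expected shut',px([-.028,.044,.008]),'open',px([-.028,.068,.008]))
X=proj(np.array([[-.005,.012,0],[-.005,.036,0]])@S[:3,:3].T+S[:3,3],c['T'],K,c['k1']); print('plate end px shut/open',X.round(1).tolist())
uu,vv=px([-.028,.044,.008]).astype(int); print(C[vv-3:vv+4:3,uu-6:uu+7:3].tolist())
# tip of handle pose: raised brown points
P=cloud(c); L=(P-S[:3,3])@S[:3,:3]; hb=(C[...,0]-C[...,2]>30)&(C[...,0]<110)&(L[...,0]<-.012)&(L[...,0]>-.13)&(abs(L[...,1])<.03)&(L[...,2]>-.02)&(L[...,2]<.03)
r=L[hb]; print('handle',len(r),np.percentile(r,[2,50,98],axis=0).round(4).tolist())
E
```

```text
time_s: 23.47
tool_pos: [0.5697, -0.3896, 0.2232]
tool_rot: [-179.9, 0.1, 0.2]
force: [0.7, 0.5, -0.6]
grip_width: 0.0005
grasp_force: 0.0
507 205 239 184 211
-0.005 y [-0.064   0.0577] z [-0.0576  0.0232]
-0.028 y [-0.0708  0.0485] z [-0.0451  0.0342]
tab y [-0.073  -0.0673 -0.0206  0.0451  0.0501]
tab outer-face px expected shut [206.5 191.4] open [200.  189.3]
plate end px shut/open [[217.7, 194.0], [211.3, 191.9]]
[[[134, 133, 141], [139, 135, 141], [173, 125, 69], [120, 91, 44], [151, 98, 56]], [[129, 129, 137], [140, 129, 128], [168, 124, 64], [126, 96, 47], [184, 142, 70]], [[130, 130, 138], [142, 122, 116], [180, 137, 69], [125, 92, 47], [182, 138, 70]]]
handle 145 [[-0.1059, -0.0141, -0.0086], [-0.0709, -0.0048, 0.0039], [-0.0175, 0.0092, 0.0071]]
```

```bash
python3 - <<'E'
from h import *
S=slotT(.5148,-.2359,180.25); c=grab('side'); C=c['color'].astype(int); K=np.array(c['mtx'])
# rear end of handle: expected pixel profile along the axis on the handle's top face for tip at 78
for y in(-.004,.004):
    xs=np.arange(-.115,-.085,.002); X=np.c_[xs,np.full(len(xs),y),np.full(len(xs),.009)]
    p=proj(X@S[:3,:3].T+S[:3,3],c['T'],K,c['k1'])
    col=[cv2.remap(c['color'],p[i:i+1,None,0].astype(np.float32),p[i:i+1,None,1].astype(np.float32),1)[0,0].tolist() for i in range(len(xs))]
    print([(round(x*1000),q) for x,q in zip(xs,col)])
E
```

```text
[(-115, [31, 48, 51]), (-113, [30, 47, 50]), (-111, [32, 46, 49]), (-109, [39, 48, 48]), (-107, [50, 48, 44]), (-105, [64, 47, 38]), (-103, [74, 46, 32]), (-101, [79, 45, 26]), (-99, [78, 45, 25]), (-97, [78, 45, 24]), (-95, [78, 44, 23]), (-93, [82, 48, 24]), (-91, [90, 57, 26]), (-89, [98, 63, 29]), (-87, [106, 70, 31])]
[(-115, [32, 48, 53]), (-113, [35, 50, 55]), (-111, [36, 51, 55]), (-109, [37, 50, 53]), (-107, [55, 62, 61]), (-105, [66, 65, 60]), (-103, [89, 80, 72]), (-101, [99, 84, 72]), (-99, [109, 91, 77]), (-97, [110, 91, 75]), (-95, [111, 93, 77]), (-93, [115, 96, 81]), (-91, [118, 97, 80]), (-89, [125, 103, 81]), (-87, [124, 97, 72])]
```

```bash
python3 -c "
from cell import env
print(env.sign_off())"
```

```text
the job is handed in; nothing more can be done
None
```

I slid the broad scraper into the slot until it hit the end and pushed the bolt shut; the job was handed in at about 23.5 s. The hand-in gave no verdict. By camera the tip sits about 75 to 76 mm deep (±2 mm) against the 73 mm needed, and the bolt's tab sits at its shut position.

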